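Sort the specimen cups, reagent bottles and marker into their holders

TASK

Tidy the bench for the next shift: stand the two lidded specimen cups in the green tray and the two smallest bottles (black cap and red cap) in the grey tray, one to a bay, and lay the red marker centred in the notches of the black pen rest. Keep the cups and bottles upright all the way, set everything down rather than dropping it, and leave the tally counter where it is.

Things in the scene. Friction and masses are not known exactly. Their poses are not given: they have to be found in the camera images.
- cup_orange: Specimen cup with a broad ORANGE screw lid (fixed on), white label; 58 mm across the lid, 64 mm high, 24 g, body about 52 mm across (solid up to 52 mm high). Stands upright. Origin: centre of its underside, z up. Grip the body from above, 35 to 40 mm above the underside.
- cup_yellow: The same specimen cup with a YELLOW lid. Origin: centre of its underside, z up.
- bottle_oil: Small amber-brown bottle with a BLACK screw cap, 26 mm in diameter, 62 mm high, 30 g; the solid part is the body, 26 mm wide up to 48 mm high. Stands upright. Origin: centre of its underside, z up. Grip at about 35 mm above the underside.
- bottle_control: Small clear bottle with reddish contents and a RED screw cap, 30 mm in diameter, 58 mm high, 30 g; the solid part is the body, 30 mm wide up to 44 mm high. Stands upright. Origin: centre of its underside, z up. Grip at about 35 mm above the underside.
- marker_red: Red felt marker with a white band, lying flat: 130 mm long along its own y axis, 15 mm wide (x) and 15 to 17 mm high (z), 14 g. Origin: middle of its underside. Grip it across the barrel (fingers closing along its x), at its middle. Either end may point either way.
- cup_tray: Fixed. Green plastic tray with two square bays along its y axis, for the specimen cups. 84 mm (x) by 164 mm (y), plus a 10 mm lip at each end; all walls 4 mm thick and 14 mm high, floor 4 mm above the worktop. Each bay is 76 by 76 mm inside; bay centres at y = +40 and y = -40 mm of the tray. Origin: centre of its underside, z up.
- bottle_tray: Fixed. Grey plastic tray with two square bays along its y axis, for the small bottles. 58 mm (x) by 112 mm (y), plus a 10 mm lip at each end; all walls 4 mm thick and 14 mm high, floor 4 mm above the worktop. Each bay is 50 by 50 mm inside; bay centres at y = +27 and y = -27 mm of the tray. Origin: centre of its underside, z up.
- pen_rest: Fixed. Black pen rest: base 64 (x) by 104 (y) by 4 mm, with two upright notched supports, 8 mm thick, at y = +38 and y = -38 mm. Each notch is 31 mm wide (centred at x = 0), its floor 14 mm and its horns 26 mm above the worktop. The marker lies along y across both notches; fingers fit between the supports (68 mm free). Origin: centre of its underside, z up.
- tally_counter: Bystander: round white/chrome hand tally counter lying flat, 52 mm across with its lever and knob, 22 mm high, loose on the worktop. Leave it where it is. Origin: about the centre of its underside.

How it is judged (in metres and radians):
At the end, for the whole second after the job is handed in: Both cups stand upright (within 0.12 rad) on the floor of the green tray, one in each bay; both bottles stand likewise on the floor of the grey tray, one in each bay; the red marker lies in both notches of the pen rest, along it, its middle within 25 mm of the middle of the rest; all at rest (x of cup_orange in the frame of cup_tray between -0.018 and 0.018 m and y of cup_orange in the frame of cup_tray between -0.058 and 0.058 m and z of cup_orange in the frame of cup_tray between 0.001 and 0.008 m and angle between each of cup_orange, cup_yellow, bottle_oil, bottle_control's own z axis and vertical below 0.12 rad and linear speed of each of cup_orange, cup_yellow, bottle_oil, bottle_control, marker_red below 0.02 m/s and x of cup_yellow in the frame of cup_tray between -0.018 and 0.018 m and y of cup_yellow in the frame of cup_tray between -0.058 and 0.058 m and z of cup_yellow in the frame of cup_tray between 0.001 and 0.008 m and ((y of cup_orange in the frame of cup_tray above 0 m and y of cup_yellow in the frame of cup_tray below 0 m) or (y of cup_orange in the frame of cup_tray below 0 m and y of cup_yellow in the frame of cup_tray above 0 m)) and x of bottle_oil in the frame of bottle_tray between -0.016 and 0.016 m and y of bottle_oil in the frame of bottle_tray between -0.044 and 0.044 m and z of bottle_oil in the frame of bottle_tray between 0.001 and 0.008 m and x of bottle_control in the frame of bottle_tray between -0.016 and 0.016 m and y of bottle_control in the frame of bottle_tray between -0.044 and 0.044 m and z of bottle_control in the frame of bottle_tray between 0.001 and 0.008 m and ((y of bottle_oil in the frame of bottle_tray above 0 m and y of bottle_control in the frame of bottle_tray below 0 m) or (y of bottle_oil in the frame of bottle_tray below 0 m and y of bottle_control in the frame of bottle_tray above 0 m)) and x of marker_red in the frame of pen_rest between -0.013 and 0.013 m and y of marker_red in the frame of pen_rest between -0.025 and 0.025 m and z of marker_red in the frame of pen_rest between 0.01 and 0.018 m and angle between the y axis of marker_red and the y axis of pen_rest, either way round below 0.2 rad); the robot touches nothing.
It fails at once if a cup or bottle was tipped (more than 0.6 rad) (angle between any of cup_orange, cup_yellow, bottle_oil, bottle_control's own z axis and vertical above 0.6 rad).
It fails at once if a thing was dropped (faster than 0.6 m/s while no longer touched by the fingers) ((linear speed of cup_orange above 0.6 m/s and contact force between the fingers and cup_orange below 0.05 N) or (linear speed of cup_yellow above 0.6 m/s and contact force between the fingers and cup_yellow below 0.05 N) or (linear speed of bottle_oil above 0.6 m/s and contact force between the fingers and bottle_oil below 0.05 N) or (linear speed of bottle_control above 0.6 m/s and contact force between the fingers and bottle_control below 0.05 N) or (linear speed of marker_red above 0.6 m/s and contact force between the fingers and marker_red below 0.05 N)).
It fails at once if the tally counter was moved by more than 30 mm (distance of tally_counter from where it was at the start of the episode above 0.03 m).
It also fails if it takes over 115 s, if anything falls off the work surface, if the arm or the gripper's body presses on something with over 40 N, if the wrist force passes 120 N, or if a joint passes its speed limit or range.

ROBOT

A 6-joint arm with a two-finger parallel gripper is mounted at the origin on a cart in front of the work surface, level with it; the furniture and walls round the work are solid. World frame = base frame: x ahead of the robot, y to its left, z up, the work surface at z = 0. Lengths are in mm, angles in rad, forces in N, time in s.
With the tool pointing down it reaches from about 375 to 925 mm from the base axis. Payload 5.7 kg.
Tool frame: the origin (TCP) lies between the finger pads; the fingertips stand 17 mm ahead of it and the grasp point (between the pads) lies 2 mm behind it; z points along the fingers, y is the line along which they close (so a half turn about z gives the same grasp; the last joint's range is limited). The gripper opens to 88 mm and grips with 3 to 60 N. Pads are 20 mm wide; open, the fingers measure 115 mm over their backs; the gripper's body (75 mm by 178 mm) begins 61 mm behind the grasp point.
Start: joints at [1.007, 0.359, 1.51, -0, 1.272, -0.115], TCP at [260.318, 540.551, 217.023] pointing down, gripper open.
Joint ranges: [-2.97, 2.97], [-1.01, 2.36], [0.21, 2.38], [-0.96, 4.11], [0.2, 2.71], [-2.98, 2.98]. Speed limits (rad/s): [2.39, 2.39, 3.14, 3.14, 3.14, 3.14].

INTERFACE

Orientations are given as a rotation vector (axis times angle).
In Python, from plant import monitor, vision, ctrl gives the robot as it stands.
- The arm moves only by the shell command python3 -m inch 'ROWS' [OPENING] [FORCE]. ROWS is a JSON object of lists of equal length, an entry for each row: "translation": the shift along the world's x, y, z in units of 500 mm (1.0 is 500 mm), a list of three; "delta_rot": the turn, a rotation vector about the world's x, y, z in units of 360 degrees (1.0 is 360 degrees), a list of three. A call has 1 to 12 rows; each row is the pose to reach, as a shift and turn from the pose commanded when the call began, turning the shorter way round; what a row does not reach only later rows make up. A row lasts 1/8 s, in which the tool goes at most 62.5 mm and 10.7 degrees, less where a joint would pass 70% of its speed; a pose out of reach is approached as far as the arm can. A call with a number of a shift or a turn outside -1 to 1 is refused whole. A call with a gripper value outside its range is refused whole. OPENING is the opening, from -1 (shut) to 1 (fully open), set as the call begins (- or left out, the last holds). The fingers move at their own pace and stop on an object; FORCE is the grip in N (left out, the last holds). Time passes only in rows, so rows that repeat a pose let the fingers close. It gives the time, the measured TCP pose, the force, the opening and the grip force at its end, in the units of the state.
- monitor.observe(): the state, without advancing time (a new reading comes with each control period).
- vision.grab_frame(name): name is "scene" or "side" or "wrist"; returns a dict with "frame" (400x640x3 uint8, red, green, blue), "fx", "fy", "cx", "cy" (pixels), "extrinsics" (4x4, takes a point from world to camera coordinates); the wrist camera has in their place "tool_from_camera" (4x4, takes a point from camera to tool coordinates, whose origin is the TCP and whose axes are the flange's). Camera axes: x right, y down, z forward; pixel columns grow to the right and rows downward; lengths in mm; the calibration is good to about 2 mm. A picture is of the moment at which its call begins: read the wrist's pose just before it. There is no depth.
- ctrl.hand_in(): hands the job in; it is judged then, once.
The state is a dict: "t": time; "joint_pos": joint angles; "joint_vel": joint speeds; "joint_efforts": joint torques, N m; "tool_pos": TCP position; "tool_rot": TCP orientation; "contact_force": force on the tool from outside, world axes, zero at the start; "torque": the same for the moment, N m; "grip_width": finger opening in mm; "grip_force": force on a finger pad.
Only numpy, scipy, OpenCV 4.12 (cv2) and the standard library are available. Lean on these libraries where they do the work, as an engineer would, in place of code of your own. Each camera call takes 0.05 s, during which the arm holds its last target. There are 200 camera calls.

## Working session

There is one attempt and no reset: what is moved stays moved. The work goes in short steps, Python scripts to look and compute and a shell command to move; the robot and the scene stay as the last step left them, time stands still between calls to the robot, and variables do not carry over. Pictures are saved under pics/ and viewed, at most 14 in all, crops included, and the job is handed in when it is done.

```bash
ls; mkdir -p pics
python3 - <<'E'
from plant import monitor, vision
import cv2,json,numpy as np
s=monitor.observe();print({k:np.round(s[k],3).tolist() for k in('t','tool_pos','tool_rot','grip_width')})
for n in('scene','side'):
    f=vision.grab_frame(n);cv2.imwrite(f'pics/{n}0.png',f['frame'][:,:,::-1]);
    print(n,f['fx'],f['fy'],f['cx'],f['cy'],np.round(f['extrinsics'],3).tolist())
    E=np.array(f['extrinsics']);np.savez(f'{n}.npz',K=[f['fx'],f['fy'],f['cx'],f['cy']],E=E)
    print('cam pos',-E[:3,:3].T@E[:3,3])
E
```

```text
pics
{'t': 0.0, 'tool_pos': [259.947, 539.966, 216.197], 'tool_rot': [-0.699, -3.062, 0.003], 'grip_width': 87.855}
scene 363.2596769791705 363.2596769791705 321.04798286515177 204.74434842532463 [[0.676, -0.737, 0.019, -310.375], [-0.485, -0.464, -0.741, 313.901], [0.555, 0.492, -0.671, 618.84], [0.0, 0.0, 0.0, 1.0]]
cam pos [  18.68574022 -387.55858086  653.66580908]
side 401.96220643826 401.96220643826 320.7181150755599 202.57091847495957 [[-0.827, -0.562, 0.002, 466.025], [-0.494, 0.726, -0.479, 239.344], [0.268, -0.397, -0.878, 948.107], [0.0, 0.0, 0.0, 1.0]]
cam pos [249.96289097 464.46908776 946.12798005]
```

View pics/scene0.png

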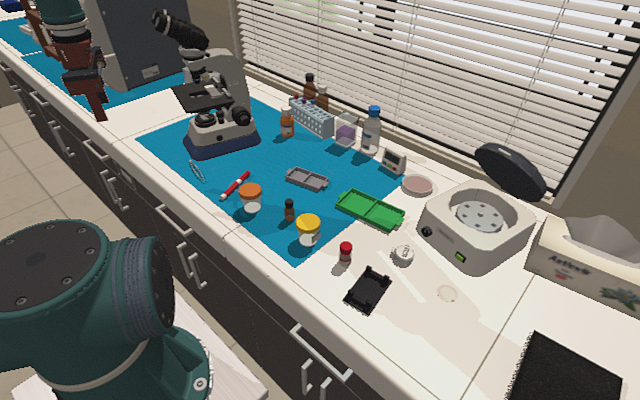

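View pics/side0.png

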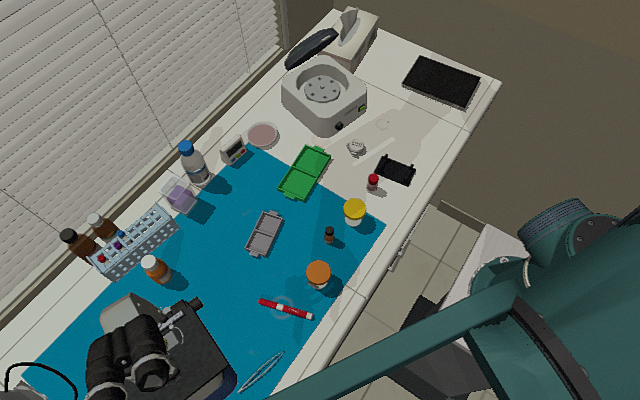

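The scene view shows the orange cup (250,197), yellow cup (308,230), oil bottle (290,210), control bottle (345,253), marker (235,186), green tray (370,209), grey tray (307,179), pen rest (368,289) and counter (402,255). The side view shows the same things. I'll enlarge both to get accurate pixels.

Run:
```python
import cv2
a=cv2.imread('pics/side0.png')[130:330,235:435];cv2.imwrite('pics/sidec.png',cv2.resize(a,(600,600),interpolation=cv2.INTER_CUBIC))
a=cv2.imread('pics/scene0.png')[155:325,210:430];cv2.imwrite('pics/scenec.png',cv2.resize(a,(770,595),interpolation=cv2.INTER_CUBIC))
```

```text
(no output)
```

View pics/sidec.png

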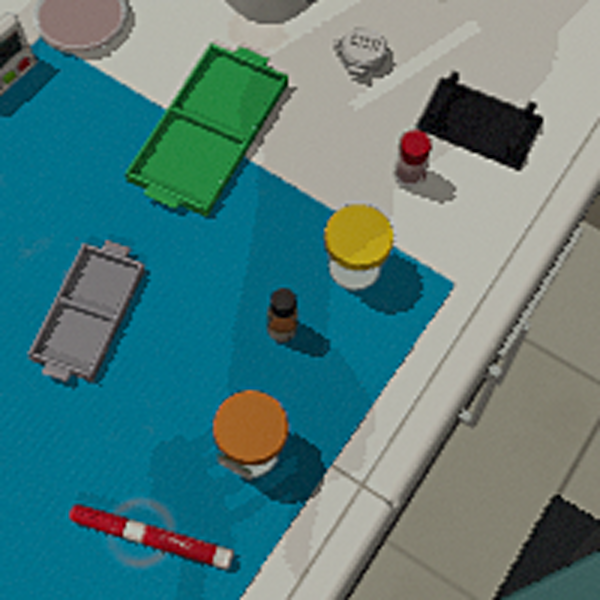

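View pics/scenec.png

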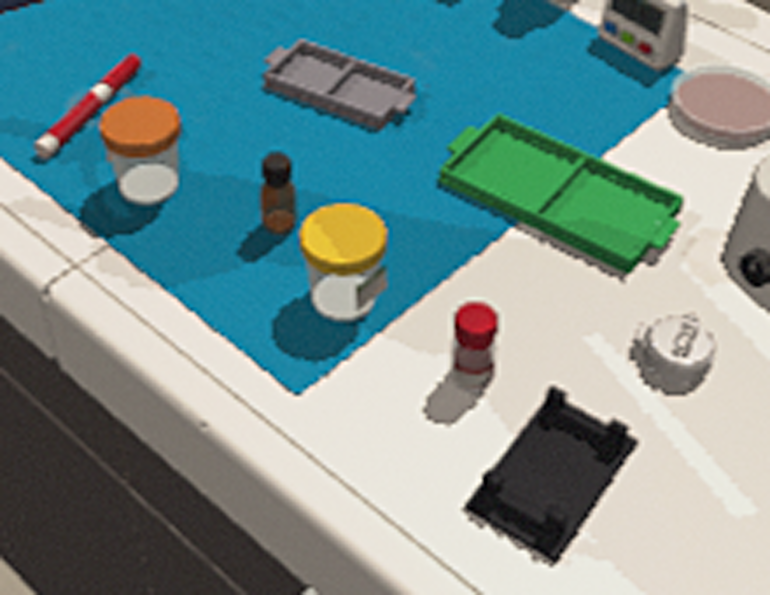

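The crops are clear. In the side crop the lid tops are orange (251,426) and yellow (359,234), the caps (284,298) and (415,145), and the marker ends (72,513) and (232,562). Next step is turning these into world positions.

```bash
cat > h.py <<'E'
import numpy as np
from scipy.optimize import least_squares
C={}
for n in('scene','side'):
    d=np.load(f'{n}.npz');C[n]=(d['K'],d['E'])
def px(n,u,v): return (235+u/3-.33,130+v/3-.33) if n=='side' else (210+u/3.5-.35,155+v/3.5-.35)
def ray(n,u,v,z):
    K,E=C[n];u,v=px(n,u,v);d=E[:3,:3].T@[(u-K[2])/K[0],(v-K[3])/K[1],1];c=-E[:3,:3].T@E[:3,3]
    return (c+d*(z-c[2])/d[2])[:2]
E
cat > m.py <<'E'
from h import *
P=dict(orange=(64,(251,426),(141,120)),yellow=(64,(359,234),(344,231)),oil=(62,(284,297),(277,163)),ctl=(58,(415,144),(476,315)),
 mk1=(8,(72,513),(137,62)),mk2=(8,(232,562),(42,148)),counter=(20,(368,50),(680,338)))
for k,(z,a,b) in P.items(): print(k,ray('side',*a,z).round(1),ray('scene',*b,z).round(1))
R=dict(green=(14,84,164,[(215,45),(288,77),(207,214),(127,178)],[(498,117),(681,205),(630,268),(440,178)]),
 grey=(14,58,112,[(85,243),(147,262),(95,380),(30,354)],[(303,41),(413,87),(375,125),(265,75)]),
 rest=(4,64,104,[(417,130),(443,88),(542,122),(521,168)],[(470,505),(550,559),(634,441),(552,398)]))
for k,(z,w,l,A,B) in R.items():
    for n,Q in(('side',A),('scene',B)):
        p=np.array([ray(n,*q,z) for q in Q]);c=p.mean(0)
        e=[np.linalg.norm(p[i]-p[(i+1)%4]).round(0) for i in range(4)]
        i=0 if (e[0]+e[2])>(e[1]+e[3]) else 1
        d=(p[i+1]-p[i])+(p[i+2]-p[(i+3)%4]);print(k,n,c.round(1),e,'long axis deg',np.degrees(np.arctan2(d[1],d[0])).round(1)%180)
E
python3 m.py
```

```text
orange [422.4 217.5] [426.  215.2]
yellow [441.8  30.6] [445.2  29.9]
oil [461.9 112.5] [462.9 112.2]
ctl [449.6 -74.9] [452.8 -77.2]
mk1 [509.1 339. ] [510.6 334. ]
mk2 [384.1 299.7] [390.7 300.8]
counter [ 548.6 -163.4] [ 557.2 -167.3]
green side [624.9 -12.4] [np.float64(79.0), np.float64(164.0), np.float64(81.0), np.float64(166.0)] long axis deg 97.3
green scene [623.4 -20.2] [np.float64(162.0), np.float64(80.0), np.float64(158.0), np.float64(87.0)] long axis deg 96.3
grey side [603.4 194.5] [np.float64(58.0), np.float64(115.0), np.float64(60.0), np.float64(111.0)] long axis deg 104.4
grey scene [602.9 189.6] [np.float64(111.0), np.float64(58.0), np.float64(110.0), np.float64(56.0)] long axis deg 98.7
rest side [ 421.2 -158.3] [np.float64(55.0), np.float64(97.0), np.float64(56.0), np.float64(101.0)] long axis deg 10.599999999999994
rest scene [ 425.8 -164.4] [np.float64(57.0), np.float64(102.0), np.float64(58.0), np.float64(98.0)] long axis deg 7.0
```

Run:
```python
from h import *
import h
h.px=lambda n,u,v:(u,v)
for nm,n,u,v,z in [('scope base corners','scene',190,157,0),('','scene',184,150,20),('','scene',262,142,0),('','scene',245,122,30),('eyepiece','scene',165,15,300),('eyepiece','side',100,380,250),('base','side',238,375,20),('base','side',190,300,40),
 ('amber left','scene',287,137,0),('','side',165,282,0),('rack','scene',290,106,60),('rack','scene',332,136,0),('rack','side',178,228,0),('rack','side',95,272,0),('cubebox','scene',346,150,0),('bluebottle','scene',370,152,0),('bluecap','scene',375,108,150),('bluecap','side',186,147,150),('timer','scene',398,175,0),('centrifuge','scene',420,240,0),('edge','scene',300,300,0),('orangering','side',115,285,0)]:
    print(nm,n,ray(n,u,v,z).round(0),z)
from plant import vision,monitor
f=vision.grab_frame('wrist');print({k:np.round(f[k],3).tolist() for k in f if k!='frame'})
```

```text
scope base corners scene [441. 535.] 0
 scene [436. 553.] 20
 scene [652. 441.] 0
 scene [664. 540.] 30
eyepiece scene [647. 887.] 300
eyepiece side [572. 613.] 250
base side [443. 490.] 20
base side [630. 430.] 40
amber left scene [731. 405.] 0
 side [727. 430.] 0
rack scene [812. 471.] 60
rack scene [841. 300.] 0
rack side [802. 307.] 0
rack side [886. 508.] 0
cubebox scene [809. 212.] 0
bluebottle scene [854. 149.] 0
bluecap scene [858. 154.] 150
bluecap side [851. 162.] 150
timer scene [814.  16.] 0
centrifuge scene [ 632. -169.] 0
edge scene [312. -76.] 0
orangering side [821. 503.] 0
{'fx': 332.839, 'fy': 332.839, 'cx': 318.879, 'cy': 201.672, 'tool_from_camera': [[-0.0, -0.953, -0.302, 84.181], [1.0, -0.001, 0.0, 0.666], [-0.001, -0.302, 0.953, -168.212], [0.0, 0.0, 0.0, 1.0]]}
```

```bash
python3 -m inch '{"translation":[[0.05,-0.1,0.02],[0.1,-0.2,0.04],[0.16,-0.31,0.06],[0.22,-0.42,0.08],[0.28,-0.53,0.1],[0.34,-0.64,0.12],[0.4,-0.75,0.14],[0.45,-0.82,0.16],[0.48,-0.86,0.17],[0.48,-0.86,0.17],[0.48,-0.86,0.17],[0.48,-0.86,0.17]],"delta_rot":[[0,0,-0.02],[0,0,-0.04],[0,0,-0.06],[0,0,-0.08],[0,0,-0.1],[0,0,-0.12],[0,0,-0.14],[0,0,-0.158],[0,0,-0.158],[0,0,-0.158],[0,0,-0.158],[0,0,-0.158]]}' 1 10
python3 - <<'E'
from plant import monitor, vision
import cv2,numpy as np
from scipy.spatial.transform import Rotation as R
s=monitor.observe();f=vision.grab_frame('wrist');print(s['tool_pos'],s['tool_rot'],s['joint_pos'])
T=np.eye(4);T[:3,:3]=R.from_rotvec(s['tool_rot']).as_matrix();T[:3,3]=s['tool_pos']
W=T@np.array(f['tool_from_camera']);print(W.round(2))
np.savez('wrist1.npz',K=[f['fx'],f['fy'],f['cx'],f['cy']],E=np.linalg.inv(W));cv2.imwrite('pics/w1.png',f['frame'][:,:,::-1])
E
```

```text
t: 1.65
tool_pos: [499.3, 111.5, 301.7]
tool_rot: [-2.071, -2.361, 0.001]
contact_force: [0.1, 0.0, -0.5]
grip_width: 87.7
grip_force: 0.0
[499.34310306 111.48702155 301.66843893] [-2.07106049e+00 -2.36092777e+00  9.15686969e-04] [ 8.43430695e-02  1.60673720e-01  1.57321943e+00  3.26011984e-04
  1.40881865e+00 -4.63305323e-02]
[[ 9.9000e-01  1.2000e-01  4.0000e-02  4.8823e+02]
 [ 1.3000e-01 -9.5000e-01 -3.0000e-01  1.9506e+02]
 [-0.0000e+00  3.0000e-01 -9.5000e-01  4.6991e+02]
 [ 0.0000e+00  0.0000e+00  0.0000e+00  1.0000e+00]]
```

View pics/w1.png

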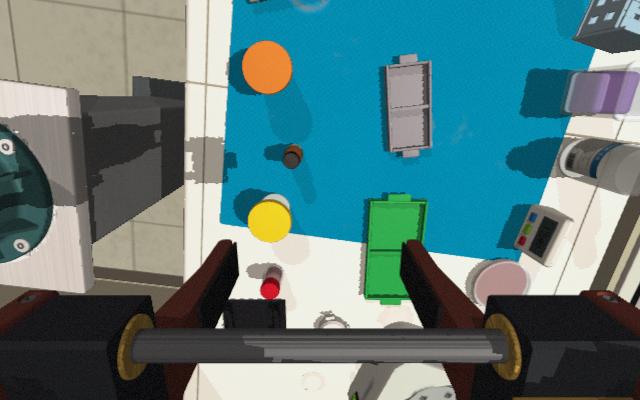

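The wrist view shows the orange lid (267,67), yellow lid (270,221), oil cap (291,156) and red cap (270,289). It also shows the grey tray corners (387,64)–(432,150) and the green tray (368,199)–(424,299).

Run:
```python
from h import *
import h
d=np.load('wrist1.npz');C['w']=(d['K'],d['E'])
h.px=lambda n,u,v:(u,v)
for k,u,v,z in [('orange',267,67,64),('yellow',269.5,221,64),('oil',291.5,156.5,62),('ctl',270,289,58)]: print(k,ray('w',u,v,z).round(1))
for k,Q in dict(green=[(369.5,199),(426,199),(366,299)],grey=[(387,65),(431,61),(432,150),(390,153)]).items():
    p=np.array([ray('w',*q,14) for q in Q]);print(k,p.round(0).tolist(),((p[1]+p[-1])/2 if len(p)==3 else p.mean(0)).round(1))
# colour blobs of green and the lids
import cv2
I=cv2.imread('pics/w1.png');H=cv2.cvtColor(I,cv2.COLOR_BGR2HSV)
for k,lo,hi,z in [('orange',(5,150,120),(17,255,255),64),('yellow',(22,150,120),(32,255,255),64),('red',(0,150,60),(4,255,255),58),('green',(50,120,60),(75,255,255),10)]:
    n,l,s,c=cv2.connectedComponentsWithStats(cv2.inRange(H,lo,hi));
    for i in sorted(range(1,n),key=lambda i:-s[i][4])[:2]:print(k,s[i],c[i].round(1),ray('w',*c[i],z).round(1))
```

```text
orange [425.4 219.2]
yellow [444.1  33.5]
oil [463.5 120.9]
ctl [453.  -71.3]
green [[578.0, 66.0], [658.0, 76.0], [601.0, -98.0]] [629.7 -10.8]
grey [[569.0, 244.0], [623.0, 256.0], [650.0, 146.0], [594.0, 135.0]] [609.1 195.3]
orange [ 242   41   50   53 2086] [266.7  67.1] [425. 219.]
orange [598 292   6   3  12] [600.2 293.1] [912.2 -13.7]
yellow [ 248  200   44   42 1441] [269.3 220.5] [443.9  34.1]
red [603 291   5   3   8] [604.8 291.9] [924.  -14.1]
red [474 312   7   3   8] [477.  312.6] [753.9 -71.3]
green [ 364  194   64  111 4799] [390.8 244.3] [623.   -1.7]
```

```bash
python3 -m inch '{"translation":[[-0.05,0.07,-0.06],[-0.1,0.14,-0.12],[-0.15,0.214,-0.2],[-0.15,0.214,-0.28],[-0.15,0.214,-0.34],[-0.15,0.214,-0.4],[-0.15,0.214,-0.44],[-0.15,0.214,-0.48],[-0.15,0.214,-0.51],[-0.15,0.214,-0.532],[-0.15,0.214,-0.532],[-0.15,0.214,-0.532]],"delta_rot":[[0,0,0],[0,0,0],[0,0,0],[0,0,0],[0,0,0],[0,0,0],[0,0,0],[0,0,0],[0,0,0],[0,0,0],[0,0,0],[0,0,0]]}' 1 10
python3 -m inch '{"translation":[[0,0,0],[0,0,0],[0,0,0],[0,0,0],[0,0,0],[0,0,0],[0,0,0],[0,0,0]],"delta_rot":[[0,0,0],[0,0,0],[0,0,0],[0,0,0],[0,0,0],[0,0,0],[0,0,0],[0,0,0]]}' -1 10
```

```text
t: 3.2
tool_pos: [425.6, 217.8, 36.4]
tool_rot: [2.073, 2.36, 0.001]
contact_force: [0.0, 0.6, 0.4]
grip_width: 87.5
grip_force: 0.0
t: 4.2
tool_pos: [425.3, 217.5, 36.1]
tool_rot: [-2.073, -2.36, 0.0]
contact_force: [-0.6, -0.7, 2.8]
grip_width: 51.4
grip_force: 10.0
```

```bash
python3 -m inch '{"translation":[[0,0,0.05],[0,0,0.12],[0.02,-0.02,0.18],[0.07,-0.07,0.2],[0.13,-0.13,0.2],[0.2,-0.195,0.2],[0.27,-0.26,0.2],[0.33,-0.325,0.2],[0.37,-0.36,0.2],[0.386,-0.378,0.2],[0.392,-0.383,0.2],[0.392,-0.383,0.2]],"delta_rot":[[0,0,0],[0,0,0],[0,0,0],[0,0,0],[0,0,0],[0,0,0],[0,0,0],[0,0,0],[0,0,0],[0,0,0],[0,0,0],[0,0,0]]}'
python3 - <<'E'
from plant import monitor, vision
import cv2,numpy as np
from scipy.spatial.transform import Rotation as R
s=monitor.observe();f=vision.grab_frame('wrist');print(s['tool_pos'],s['grip_width'])
T=np.eye(4);T[:3,:3]=R.from_rotvec(s['tool_rot']).as_matrix();T[:3,3]=s['tool_pos']
W=T@np.array(f['tool_from_camera'])
np.savez('wrist2.npz',K=[f['fx'],f['fy'],f['cx'],f['cy']],E=np.linalg.inv(W));cv2.imwrite('pics/w2.png',f['frame'][:,:,::-1])
E
```

```text
t: 5.7
tool_pos: [620.5, 26.7, 135.8]
tool_rot: [-2.072, -2.36, 0.001]
contact_force: [1.1, -0.7, -0.6]
grip_width: 51.1
grip_force: 10.0
[620.51836156  26.68386576 135.82701012] 51.0854653510963
```

View pics/w2.png

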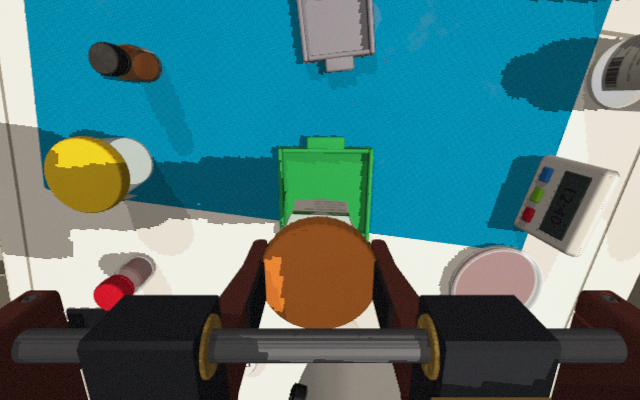

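The held orange cup is level. The green tray's near edge corners are at (277,147) and (372,147), the grey tray's lower corners at (304,63) and (374,55). The yellow lid is at (87,175), the oil cap at (109,61) and the red cap at (113,293).

Run:
```python
from h import *
import h
d=np.load('wrist2.npz');C['w']=(d['K'],d['E'])
h.px=lambda n,u,v:(u,v)
for k,u,v,z in [('yellow',87,175,64),('oil',109,61,62),('ctl',113,293,58),('ctlbase',143,270,0),('held lid',320,273,164)]: print(k,ray('w',u,v,z).round(1))
a,b=ray('w',277.5,147,14),ray('w',372,147,14);m=(a+b)/2;print('green edge',a.round(1),b.round(1),np.linalg.norm(b-a))
for t in(97,98): 
  u=np.array([np.cos(np.radians(t)),np.sin(np.radians(t))]);print(t,'bay+',m-42*u,'bay-',m-122*u)
a,b=ray('w',304,63,14),ray('w',374,55,14);m=(a+b)/2;print('grey edge',a.round(1),b.round(1),np.linalg.norm(b-a),m)
for t in(101,103): 
  u=np.array([np.cos(np.radians(t)),np.sin(np.radians(t))]);print(t,'bay-',m+29*u,'bay+',m+83*u)
```

```text
yellow [446.7  33.5]
oil [466.2 114.7]
ctl [456.4 -70. ]
ctlbase [452.3 -81. ]
held lid [620.1  31.4]
green edge [579.   64.2] [660.4  74.8] 82.10212960539089
97 bay+ [624.79076419  27.84877535] bay- [634.54031166 -51.55491679]
98 bay+ [625.51752201  27.94445483] bay- [636.65137009 -51.27699067]
grey edge [594.  134.4] [649.  147.5] 56.55087917997256 [621.48795107 140.97461862]
101 bay- [615.9544902  169.44180694] bay+ [605.65080445 222.44967484]
103 bay- [614.96437049 169.2313505 ] bay+ [602.81701356 221.84733399]
```

```bash
python3 -m inch '{"translation":[[0.004,-0.001,-0.03],[0.008,-0.003,-0.07],[0.008,-0.003,-0.11],[0.008,-0.003,-0.14],[0.008,-0.003,-0.16],[0.008,-0.003,-0.175],[0.008,-0.003,-0.184],[0.008,-0.003,-0.19],[0.008,-0.003,-0.191],[0.008,-0.003,-0.191]],"delta_rot":[[0,0,0],[0,0,0],[0,0,0],[0,0,0],[0,0,0],[0,0,0],[0,0,0],[0,0,0],[0,0,0],[0,0,0]]}'
python3 -m inch '{"translation":[[0,0,0],[0,0,0],[0,0,0],[0,0,0]],"delta_rot":[[0,0,0],[0,0,0],[0,0,0],[0,0,0]]}' 0.65
```

```text
t: 7.0
tool_pos: [625.6, 24.5, 40.8]
tool_rot: [2.073, 2.36, 0.0]
contact_force: [0.1, -0.6, 0.2]
grip_width: 51.2
grip_force: 10.0
t: 7.5
tool_pos: [625.3, 24.6, 40.6]
tool_rot: [-2.073, -2.36, 0.0]
contact_force: [-0.4, -0.3, 0.3]
grip_width: 72.4
grip_force: 0.0
```

```bash
python3 -m inch '{"translation":[[0,0,0.04],[0,0,0.1],[0,0,0.16],[-0.05,0.002,0.2],[-0.13,0.006,0.2],[-0.22,0.01,0.2],[-0.3,0.014,0.2],[-0.35,0.016,0.2],[-0.36,0.016,0.18],[-0.36,0.016,0.14],[-0.36,0.016,0.1],[-0.36,0.016,0.1]],"delta_rot":[[0,0,0],[0,0,0],[0,0,0],[0,0,0],[0,0,0],[0,0,0],[0,0,0],[0,0,0],[0,0,0],[0,0,0],[0,0,0],[0,0,0]]}' 1
python3 -m inch '{"translation":[[0,0,-0.03],[0,0,-0.06],[0,0,-0.085],[0,0,-0.1],[0,0,-0.109],[0,0,-0.109],[0,0,-0.109]],"delta_rot":[[0,0,0],[0,0,0],[0,0,0],[0,0,0],[0,0,0],[0,0,0],[0,0,0]]}' 1
python3 -m inch '{"translation":[[0,0,0],[0,0,0],[0,0,0],[0,0,0],[0,0,0],[0,0,0],[0,0,0],[0,0,0]],"delta_rot":[[0,0,0],[0,0,0],[0,0,0],[0,0,0],[0,0,0],[0,0,0],[0,0,0],[0,0,0]]}' -1 10
```

```text
t: 9.0
tool_pos: [445.2, 32.5, 89.1]
tool_rot: [-2.072, -2.359, 0.002]
contact_force: [0.9, 0.2, 0.3]
grip_width: 87.6
grip_force: 0.0
t: 9.88
tool_pos: [445.6, 32.5, 36.3]
tool_rot: [2.073, 2.36, 0.0]
contact_force: [-0.7, 0.1, 0.0]
grip_width: 87.8
grip_force: 0.0
t: 10.88
tool_pos: [445.2, 32.5, 36.0]
tool_rot: [-2.073, -2.36, 0.0]
contact_force: [-0.2, -0.6, 1.7]
grip_width: 51.4
grip_force: 10.0
```

```bash
python3 -m inch '{"translation":[[0,0,0.05],[0,0,0.12],[0.02,-0.01,0.18],[0.07,-0.04,0.2],[0.14,-0.07,0.2],[0.22,-0.1,0.2],[0.29,-0.14,0.2],[0.34,-0.16,0.2],[0.37,-0.17,0.2],[0.38,-0.174,0.2],[0.38,-0.174,0.18],[0.38,-0.174,0.15]],"delta_rot":[[0,0,0],[0,0,0],[0,0,0],[0,0,0],[0,0,0],[0,0,0],[0,0,0],[0,0,0],[0,0,0],[0,0,0],[0,0,0],[0,0,0]]}'
python3 -m inch '{"translation":[[0,0,-0.03],[0,0,-0.06],[0,0,-0.09],[0,0,-0.115],[0,0,-0.13],[0,0,-0.138],[0,0,-0.141],[0,0,-0.141]],"delta_rot":[[0,0,0],[0,0,0],[0,0,0],[0,0,0],[0,0,0],[0,0,0],[0,0,0],[0,0,0]]}'
python3 -m inch '{"translation":[[0,0,0],[0,0,0],[0,0,0],[0,0,0],[0,0,0.04],[0,0,0.1],[0,0,0.16],[0,0,0.2],[0,0,0.2]],"delta_rot":[[0,0,0],[0,0,0],[0,0,0],[0,0,0],[0,0,0],[0,0,0],[0,0,0],[0,0,0],[0,0,0]]}' 0.65
```

```text
t: 12.38
tool_pos: [634.4, -53.9, 110.4]
tool_rot: [-2.073, -2.36, 0.0]
contact_force: [-0.4, 0.1, -0.5]
grip_width: 51.5
grip_force: 10.0
t: 13.38
tool_pos: [635.6, -54.5, 40.8]
tool_rot: [2.073, 2.36, 0.0]
contact_force: [0.1, -0.2, -0.8]
grip_width: 51.3
grip_force: 10.0
t: 14.5
tool_pos: [636.7, -54.7, 142.2]
tool_rot: [2.071, 2.358, 0.003]
contact_force: [-0.2, 0.4, -0.3]
grip_width: 72.8
grip_force: 0.0
```

```bash
python3 -m inch '{"translation":[[-0.06,-0.006,0],[-0.14,-0.015,0],[-0.22,-0.025,0],[-0.3,-0.035,0],[-0.35,-0.04,-0.02],[-0.364,-0.04,-0.06],[-0.364,-0.04,-0.1],[-0.364,-0.04,-0.14],[-0.364,-0.04,-0.18],[-0.364,-0.04,-0.205],[-0.364,-0.04,-0.215],[-0.364,-0.04,-0.215]],"delta_rot":[[0,0,0],[0,0,0],[0,0,0],[0,0,0],[0,0,0],[0,0,0],[0,0,0],[0,0,0],[0,0,0],[0,0,0],[0,0,0],[0,0,0]]}' 1
python3 -m inch '{"translation":[[0,0,0],[0,0,0],[0,0,0],[0,0,0],[0,0,0],[0,0,0],[0,0,0],[0,0,0],[0,0,0],[0,0,0]],"delta_rot":[[0,0,0],[0,0,0],[0,0,0],[0,0,0],[0,0,0],[0,0,0],[0,0,0],[0,0,0],[0,0,0],[0,0,0]]}' -1 10
```

```text
t: 16.0
tool_pos: [453.2, -74.4, 32.8]
tool_rot: [-2.073, -2.36, 0.0]
contact_force: [-0.2, 0.2, -0.6]
grip_width: 87.9
grip_force: 0.0
t: 17.25
tool_pos: [453.3, -74.4, 33.0]
tool_rot: [-2.073, -2.36, 0.0]
contact_force: [0.4, -0.0, -0.9]
grip_width: 22.4
grip_force: 9.4
```

The width of 22.4 mm is below the 30 mm body, so the grip looks off-centre. I'll check with a picture.

```bash
cat > look.py <<'E'
import sys,cv2,numpy as np
from plant import monitor, vision
from scipy.spatial.transform import Rotation as R
n=sys.argv[1]
s=monitor.observe();f=vision.grab_frame('wrist');print(s['tool_pos'],s['tool_rot'],s['grip_width'],s['grip_force'])
T=np.eye(4);T[:3,:3]=R.from_rotvec(s['tool_rot']).as_matrix();T[:3,3]=s['tool_pos']
W=T@np.array(f['tool_from_camera'])
np.savez(n+'.npz',K=[f['fx'],f['fy'],f['cx'],f['cy']],E=np.linalg.inv(W))
for k,g in(('w',f['frame']),('s',vision.grab_frame('side')['frame']),('c',vision.grab_frame('scene')['frame'])): cv2.imwrite(f'pics/{n}{k}.png',g[:,:,::-1])
E
python3 look.py L3
python3 - <<'E'
import cv2,numpy as np
a=cv2.imread('pics/L3s.png')[140:240,320:420];b=cv2.imread('pics/L3c.png')[210:310,290:390];c=cv2.imread('pics/L3w.png')[200:400,200:440]
g=lambda x:cv2.resize(x,(400,300),interpolation=cv2.INTER_CUBIC)
cv2.imwrite('pics/L3m.png',np.vstack([np.hstack([cv2.resize(a,(400,400)),cv2.resize(b,(400,400))]),cv2.resize(c,(800,200))[:, :]]))
E
```

```text
[453.29542295 -74.43060401  32.97842545] [-2.07324217e+00 -2.36011559e+00  1.43774491e-04] 22.382345498088156 9.437050846972852
```

View pics/L3m.png

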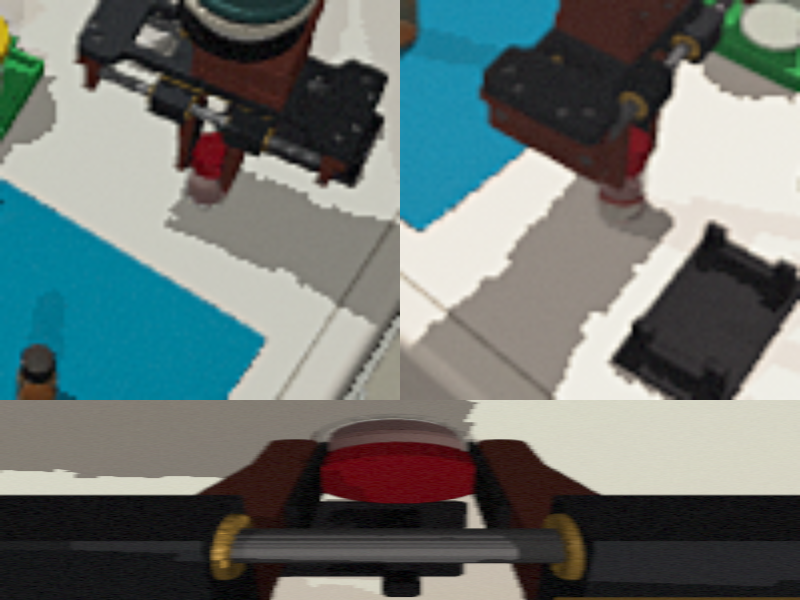

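Run:
```python
from h import *
import h
d=np.load('L3.npz');C['w']=(d['K'],d['E'])
h.px=lambda n,u,v:(u,v)
for r in (275,284,303): print(r,ray('w',319.5,r,58).round(1))
print(ray('w',319.5,218,0).round(1),'back base edge')
print('base side',ray('side',320+207/4,140+203/4,0).round(1),'scene',ray('scene',290+223/4,210+218/4,0).round(1))
```

```text
275 [453.  -72.6]
284 [453.7 -77.5]
303 [455.1 -88.2]
[452.1 -64.7] back base edge
base side [444.1 -71.9] scene [449.  -85.6]
```

Run:
```python
import cv2
a=cv2.imread('pics/L3w.png')[190:330,240:400];cv2.imwrite('pics/L3x.png',cv2.resize(a,(640,560),interpolation=cv2.INTER_CUBIC))
```

```text
(no output)
```

View pics/L3x.png

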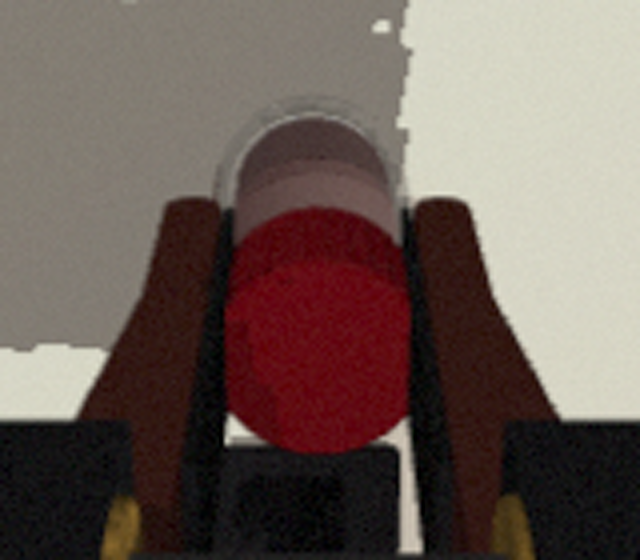

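```bash
python3 -m inch '{"translation":[[0,0,0],[0,0,0]],"delta_rot":[[0,0,0],[0,0,0]]}'
```

```text
t: 17.65
tool_pos: [453.3, -74.4, 33.0]
tool_rot: [-2.073, -2.36, 0.0]
contact_force: [0.1, 0.3, -1.0]
grip_width: 22.2
grip_force: 9.4
```

```bash
python3 -m inch '{"translation":[[0,0,0.006],[0,0,0.014],[0,0,0.024],[0,0,0.03],[0,0,0.03],[0,0,0.03]],"delta_rot":[[0,0,0],[0,0,0],[0,0,0],[0,0,0],[0,0,0],[0,0,0]]}'; python3 look.py L4
python3 - <<'E'
import cv2,numpy as np
a=cv2.imread('pics/L4w.png')[190:330,240:400];b=cv2.imread('pics/L4c.png')[210:310,300:380]
cv2.imwrite('pics/L4x.png',np.hstack([cv2.resize(a,(400,350)),cv2.resize(b,(400,350),interpolation=cv2.INTER_CUBIC)]))
E
```

```text
t: 18.4
tool_pos: [453.3, -74.4, 48.0]
tool_rot: [-2.073, -2.36, 0.0]
contact_force: [0.4, 0.6, -0.8]
grip_width: 22.0
grip_force: 9.4
[453.2965425  -74.41804278  48.01553578] [-2.07326800e+00 -2.36021052e+00  7.67984195e-05] 21.99974557487831 9.436970906535862
```

View pics/L4x.png

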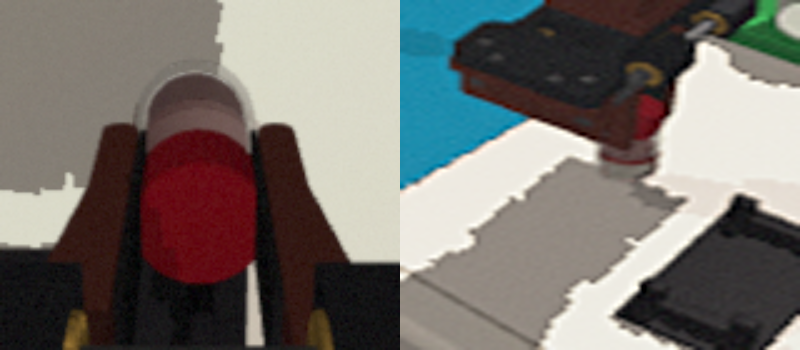

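```bash
python3 -m inch '{"translation":[[0,0,0.05],[0,0.02,0.11],[0.03,0.06,0.16],[0.07,0.12,0.17],[0.12,0.19,0.17],[0.17,0.27,0.17],[0.22,0.34,0.17],[0.27,0.41,0.17],[0.3,0.46,0.17],[0.315,0.48,0.17],[0.318,0.484,0.15],[0.318,0.484,0.12]],"delta_rot":[[0,0,0],[0,0,0],[0,0,0],[0,0,0],[0,0,0],[0,0,0],[0,0,0],[0,0,0],[0,0,0],[0,0,0],[0,0,0],[0,0,0]]}'
python3 look.py L5
python3 - <<'E'
import cv2,numpy as np
a=cv2.imread('pics/L5w.png');b=cv2.imread('pics/L5c.png')[120:260,250:430]
cv2.imwrite('pics/L5x.png',np.vstack([a[100:360,120:520],cv2.resize(b,(400,311))]))
E
```

```text
t: 20.05
tool_pos: [611.8, 166.7, 107.2]
tool_rot: [-2.074, -2.36, 0.001]
contact_force: [-1.1, 0.5, -1.2]
grip_width: 22.1
grip_force: 9.4
[611.82281229 166.7182008  107.21456831] [-2.07378187e+00 -2.35979882e+00  9.16157366e-04] 22.10855082766147 9.436449886779883
```

View pics/L5x.png

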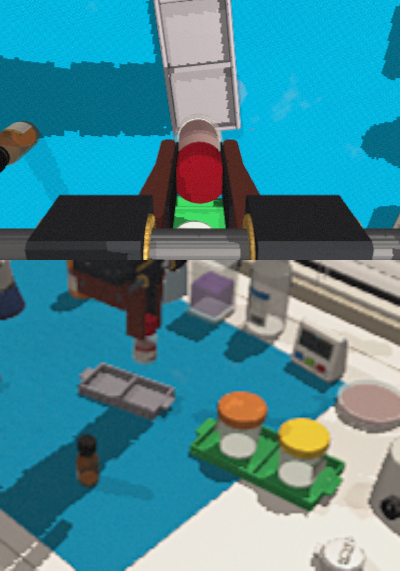

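Both cups stand in the green tray and the red-cap bottle is held upright. In the wrist image the grey tray's near corners are at (298,231) and (360,228), and the divider ends at (286,167) and (356,165).

Run:
```python
from h import *
import h
d=np.load('L5.npz');C['w']=(d['K'],d['E'])
h.px=lambda n,u,v:(u,v)
a,b,c,e=[ray('w',*p,14) for p in [(298,231),(360,228),(286,167),(356,165)]]
print(a,b,c,e,'bay',(a+b+c+e)/4)
print('tray centre',(c+e)/2,'bottle base front',ray('w',319,219,75),'cap',ray('w',319,275,132),'oil cap',ray('w',123,253,62))
```

```text
[597.04685346 140.29190942] [648.69536299 149.72299584] [581.53864272 193.80921207] [636.63783048 202.55575754] bay [615.97967241 171.59496872]
tray centre [609.0882366 198.1824848] bottle base front [610.371804   175.98209494] cap [611.34851471 168.38639916] oil cap [476.84290792 127.97124919]
```

```bash
python3 -m inch '{"translation":[[0.003,0.003,-0.02],[0.006,0.005,-0.05],[0.006,0.005,-0.08],[0.006,0.005,-0.105],[0.006,0.005,-0.122],[0.006,0.005,-0.133],[0.006,0.005,-0.139],[0.006,0.005,-0.141],[0.006,0.005,-0.141]],"delta_rot":[[0,0,0],[0,0,0],[0,0,0],[0,0,0],[0,0,0],[0,0,0],[0,0,0],[0,0,0],[0,0,0]]}'
python3 -m inch '{"translation":[[0,0,0],[0,0,0],[0,0,0],[0,0,0],[0,0,0],[0,0,0]],"delta_rot":[[0,0,0],[0,0,0],[0,0,0],[0,0,0],[0,0,0],[0,0,0]]}' 0.2
python3 -m inch '{"translation":[[0,0,0.03],[0,0,0.08],[0,0,0.14],[-0.03,-0.02,0.19],[-0.1,-0.05,0.2],[-0.17,-0.08,0.2],[-0.2,-0.1,0.2],[-0.2,-0.1,0.2],[-0.2,-0.1,0.2]],"delta_rot":[[0,0,0],[0,0,0],[0,0,0],[0,0,0],[0,0,0],[0,0,0],[0,0,0],[0,0,0],[0,0,0]]}' 1
python3 look.py L6
```

```text
t: 21.32
tool_pos: [615.5, 170.1, 37.9]
tool_rot: [2.073, 2.36, 0.0]
contact_force: [-0.0, 0.7, 1.0]
grip_width: 22.0
grip_force: 9.6
t: 22.08
tool_pos: [615.3, 170.0, 37.5]
tool_rot: [-2.073, -2.36, 0.0]
contact_force: [0.4, -0.7, -0.8]
grip_width: 52.6
grip_force: 0.0
t: 23.2
tool_pos: [517.2, 120.3, 138.0]
tool_rot: [2.073, 2.359, 0.003]
contact_force: [-0.4, 0.0, 0.1]
grip_width: 88.2
grip_force: 0.0
[517.19700779 120.34262993 137.97708174] [2.07277692 2.35905325 0.00255484] 88.1690688370937 0.0
```

View pics/L6w.png

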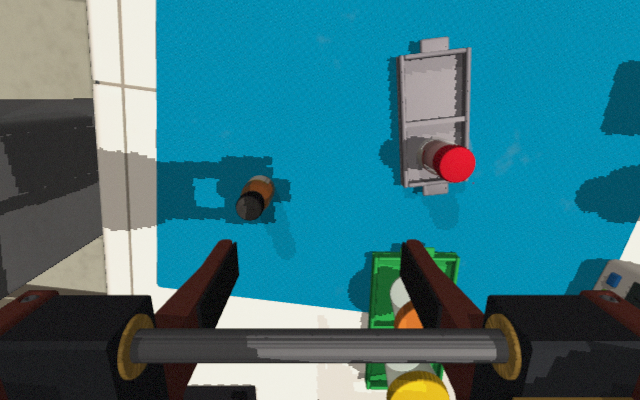

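The red-cap bottle stands in the grey tray's near bay. The oil cap is at (249,207) with its base near (263,182), and the far bay's corners are (403,57), (468,50), (467,118) and (404,124).

Run:
```python
from h import *
import h
d=np.load('L6.npz');C['w']=(d['K'],d['E'])
h.px=lambda n,u,v:(u,v)
print('oil',ray('w',250,206,62),'base',ray('w',263,184,0))
p=np.array([ray('w',*q,14) for q in [(403,57),(468,50),(467,118),(404,124)]]);print(p.round(0).tolist(),'bay+',p.mean(0))
print('ctl cap',ray('w',455,163,62),'tray bottom edge',ray('w',404,188,14),ray('w',468,178,14))
```

```text
oil [463.81978843 117.24118403] base [463.95456503 118.77344729]
[[570.0, 243.0], [621.0, 255.0], [634.0, 203.0], [582.0, 191.0]] bay+ [601.63597879 222.97257689]
ctl cap [612.5561734  170.26814904] tray bottom edge [593.28110856 135.27897936] [648.62150882 151.80647563]
```

```bash
python3 -m inch '{"translation":[[-0.04,-0.003,0],[-0.09,-0.006,0],[-0.102,-0.006,-0.03],[-0.102,-0.006,-0.08],[-0.102,-0.006,-0.13],[-0.102,-0.006,-0.17],[-0.102,-0.006,-0.195],[-0.102,-0.006,-0.207],[-0.102,-0.006,-0.209],[-0.102,-0.006,-0.209]],"delta_rot":[[0,0,0],[0,0,0],[0,0,0],[0,0,0],[0,0,0],[0,0,0],[0,0,0],[0,0,0],[0,0,0],[0,0,0]]}' 1
python3 -m inch '{"translation":[[0,0,0],[0,0,0],[0,0,0],[0,0,0],[0,0,0],[0,0,0],[0,0,0],[0,0,0],[0,0,0],[0,0,0]],"delta_rot":[[0,0,0],[0,0,0],[0,0,0],[0,0,0],[0,0,0],[0,0,0],[0,0,0],[0,0,0],[0,0,0],[0,0,0]]}' -1 10
```

```text
t: 24.6
tool_pos: [464.8, 117.1, 33.5]
tool_rot: [2.073, 2.36, 0.001]
contact_force: [-0.0, -0.4, -0.5]
grip_width: 88.1
grip_force: 0.0
t: 25.85
tool_pos: [464.4, 117.1, 33.0]
tool_rot: [-2.073, -2.36, 0.0]
contact_force: [0.3, -0.0, -0.7]
grip_width: 20.8
grip_force: 9.2
```

```bash
python3 -m inch '{"translation":[[0,0,0.02],[0,0,0.06],[0,0,0.12],[0.01,0.01,0.17],[0.05,0.04,0.2],[0.11,0.085,0.2],[0.17,0.13,0.2],[0.23,0.175,0.2],[0.265,0.205,0.2],[0.276,0.212,0.2],[0.276,0.212,0.18],[0.276,0.212,0.15]],"delta_rot":[[0,0,0],[0,0,0],[0,0,0],[0,0,0],[0,0,0],[0,0,0],[0,0,0],[0,0,0],[0,0,0],[0,0,0],[0,0,0],[0,0,0]]}'
python3 -m inch '{"translation":[[0,0,-0.03],[0,0,-0.06],[0,0,-0.09],[0,0,-0.115],[0,0,-0.13],[0,0,-0.138],[0,0,-0.141],[0,0,-0.141],[0,0,-0.141]],"delta_rot":[[0,0,0],[0,0,0],[0,0,0],[0,0,0],[0,0,0],[0,0,0],[0,0,0],[0,0,0],[0,0,0]]}'
python3 -m inch '{"translation":[[0,0,0],[0,0,0],[0,0,0],[0,0,0],[0,0,0],[0,0,0.03],[0,0,0.08],[0,0,0.14],[0,0,0.2],[0,0,0.25],[0,0,0.25]],"delta_rot":[[0,0,0],[0,0,0],[0,0,0],[0,0,0],[0,0,0],[0,0,0],[0,0,0],[0,0,0],[0,0,0],[0,0,0],[0,0,0]]}' 0.2
```

```text
t: 27.35
tool_pos: [601.4, 222.4, 107.5]
tool_rot: [-2.074, -2.36, 0.001]
contact_force: [0.1, 0.0, 0.0]
grip_width: 20.5
grip_force: 9.2
t: 28.48
tool_pos: [602.7, 223.1, 38.0]
tool_rot: [2.073, 2.36, 0.001]
contact_force: [0.2, -0.4, 0.6]
grip_width: 20.6
grip_force: 9.2
t: 29.85
tool_pos: [604.2, 223.6, 165.7]
tool_rot: [2.071, 2.358, 0.007]
contact_force: [0.0, -0.6, 0.9]
grip_width: 52.7
grip_force: 0.0
```

```bash
python3 -m inch '{"translation":[[-0.02,0.01,0.02],[-0.07,0.04,0.05],[-0.13,0.08,0.07],[-0.19,0.12,0.07],[-0.25,0.155,0.07],[-0.29,0.18,0.07],[-0.308,0.19,0.07],[-0.308,0.19,0.07],[-0.308,0.19,0.07],[-0.308,0.19,0.07],[-0.308,0.19,0.07],[-0.308,0.19,0.07]],"delta_rot":[[0,0,-0.02],[0,0,-0.045],[0,0,-0.07],[0,0,-0.095],[0,0,-0.12],[0,0,-0.145],[0,0,-0.17],[0,0,-0.195],[0,0,-0.215],[0,0,-0.222],[0,0,-0.222],[0,0,-0.222]]}' 1
python3 look.py L7
python3 - <<'E'
import cv2,numpy as np
a=cv2.imread('pics/L7w.png');b=cv2.imread('pics/L7c.png')[140:260,270:430]
cv2.imwrite('pics/L7x.png',np.vstack([a[0:360],cv2.resize(b,(640,240))]))
E
```

```text
t: 31.35
tool_pos: [448.0, 317.8, 197.0]
tool_rot: [3.105, 0.479, -0.001]
contact_force: [-0.7, -0.1, -0.3]
grip_width: 87.4
grip_force: 0.0
[447.97787022 317.81768006 196.99985766] [ 3.10465936e+00  4.78833027e-01 -1.43816096e-03] 87.35187791818282 0.0
```

View pics/L7x.png

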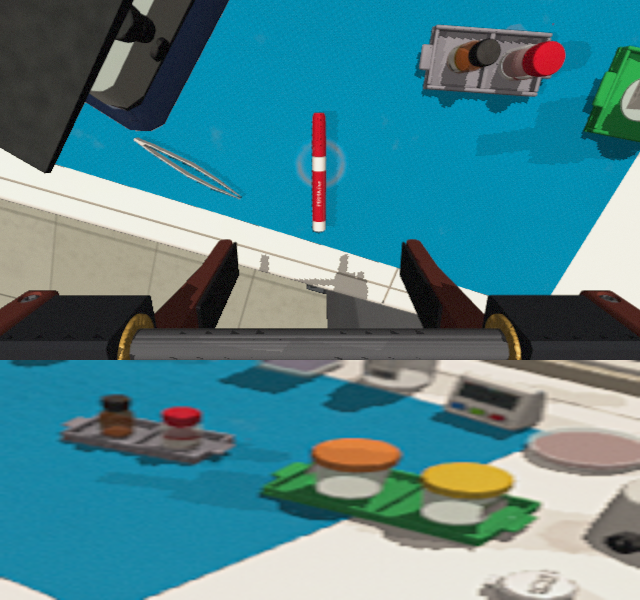

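All four cups and bottles stand in their trays. The marker lies straight up the wrist image from (319,112) to (319,231), so it is aligned with the tool.

Run:
```python
from h import *
import h
d=np.load('L7.npz');C['w']=(d['K'],d['E'])
h.px=lambda n,u,v:(u,v)
a,b=ray('w',319,112,9),ray('w',319.2,231,9);print(a,b,(a+b)/2,np.linalg.norm(a-b),np.degrees(np.arctan2(*(a-b)[::-1])))
```

```text
[512.19037459 339.26555485] [385.59733053 299.06979942] [448.89385256 319.16767714] 132.821299339247 17.615656348316623
```

```bash
python3 -m inch '{"translation":[[0.002,0.002,-0.04],[0.002,0.002,-0.1],[0.002,0.002,-0.16],[0.002,0.002,-0.22],[0.002,0.002,-0.27],[0.002,0.002,-0.31],[0.002,0.002,-0.335],[0.002,0.002,-0.349],[0.002,0.002,-0.355],[0.002,0.002,-0.355],[0.002,0.002,-0.355]],"delta_rot":[[0,0,0],[0,0,0],[0,0,0],[0,0,0],[0,0,0],[0,0,0],[0,0,0],[0,0,0],[0,0,0],[0,0,0],[0,0,0]]}' 0
python3 -m inch '{"translation":[[0,0,0],[0,0,0],[0,0,0],[0,0,0],[0,0,0],[0,0,0],[0,0,0],[0,0,0]],"delta_rot":[[0,0,0],[0,0,0],[0,0,0],[0,0,0],[0,0,0],[0,0,0],[0,0,0],[0,0,0]]}' -1 10
```

```text
t: 32.88
tool_pos: [449.7, 319.3, 20.6]
tool_rot: [-3.105, -0.478, -0.002]
contact_force: [1.0, 0.3, 0.6]
grip_width: 43.9
grip_force: 0.0
t: 33.88
tool_pos: [449.3, 319.1, 20.0]
tool_rot: [-3.105, -0.477, 0.0]
contact_force: [0.6, 0.5, 0.1]
grip_width: 0.7
grip_force: 0.0
```

The gripper closed on nothing (0.7 mm), so I'll look before anything else.

```bash
python3 look.py L8
python3 - <<'E'
import cv2,numpy as np
a=cv2.imread('pics/L8w.png')[60:360,160:480];b=cv2.imread('pics/L8c.png')[130:230,190:290];c=cv2.imread('pics/L8s.png')[260:360,230:350]
cv2.imwrite('pics/L8x.png',np.hstack([cv2.resize(a,(480,450)),np.vstack([cv2.resize(b,(300,225),interpolation=2),cv2.resize(c,(300,225),interpolation=2)])]))
# numeric: red marker ends in each view via minAreaRect
for k in 'wsc':
    I=cv2.imread(f'pics/L8{k}.png');H=cv2.cvtColor(I,cv2.COLOR_BGR2HSV);m=cv2.inRange(H,(0,150,60),(5,255,255))|cv2.inRange(H,(174,150,60),(180,255,255))
    n,l,s,ce=cv2.connectedComponentsWithStats(m)
    print(k,[(s[i].tolist(),ce[i].round(1).tolist()) for i in sorted(range(1,n),key=lambda i:-s[i][4])[:4]])
E
```

```text
[449.32124495 319.05331767  20.00212787] [-3.10497774e+00 -4.77477783e-01  1.76442980e-05] 0.7075165755258135 0.0
w [([307, 132, 26, 84, 2079], [319.6, 173.5]), ([621, 306, 19, 20, 103], [630.0, 315.2]), ([299, 254, 16, 20, 72], [308.5, 263.6]), ([29, 291, 23, 7, 56], [40.9, 293.3])]
s [([291, 308, 16, 10, 79], [299.6, 312.9]), ([98, 255, 8, 8, 45], [101.2, 258.4]), ([263, 306, 17, 6, 21], [270.9, 308.5]), ([259, 302, 5, 3, 9], [260.8, 303.1])]
c [([311, 164, 9, 10, 74], [314.9, 168.1]), ([224, 182, 15, 14, 73], [231.4, 188.2]), ([239, 171, 11, 10, 50], [244.4, 175.5]), ([295, 94, 3, 5, 12], [295.8, 96.2])]
```

View pics/L8x.png

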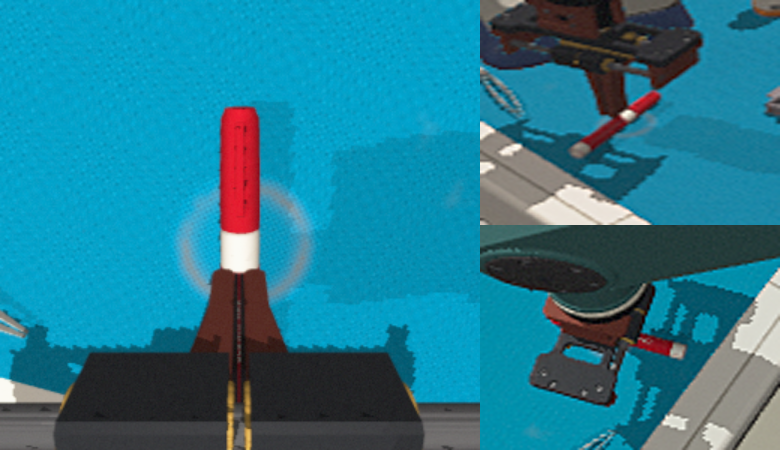

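The fingers have closed over the undisturbed marker, so the tips are higher than assumed. That also explains the 22 and 20 mm widths: the bottles were gripped at the neck or cap. I'll open and feel downwards in small steps.

```bash
python3 -m inch '{"translation":[[0,0,0],[0,0,0],[0,0,0],[0,0,0],[0,0,0]],"delta_rot":[[0,0,0],[0,0,0],[0,0,0],[0,0,0],[0,0,0]]}' 0
python3 -m inch '{"translation":[[0,0,-0.003],[0,0,-0.006],[0,0,-0.006]],"delta_rot":[[0,0,0],[0,0,0],[0,0,0]]}'
python3 -m inch '{"translation":[[0,0,-0.002],[0,0,-0.004],[0,0,-0.004]],"delta_rot":[[0,0,0],[0,0,0],[0,0,0]]}'
```

```text
t: 34.65
tool_pos: [449.3, 319.1, 20.0]
tool_rot: [-3.105, -0.478, -0.0]
contact_force: [-0.6, -0.3, -0.4]
grip_width: 43.1
grip_force: 0.0
t: 35.02
tool_pos: [449.2, 319.0, 16.9]
tool_rot: [3.105, 0.477, -0.0]
contact_force: [-0.4, -0.3, 0.0]
grip_width: 44.2
grip_force: 0.0
t: 35.4
tool_pos: [449.3, 319.0, 14.9]
tool_rot: [-3.105, -0.477, 0.0]
contact_force: [-0.7, 0.9, 0.1]
grip_width: 43.8
grip_force: 0.0
```

```bash
python3 -m inch '{"translation":[[0,0,-0.003],[0,0,-0.006],[0,0,-0.006]],"delta_rot":[[0,0,0],[0,0,0],[0,0,0]]}'
python3 -m inch '{"translation":[[0,0,-0.002],[0,0,-0.004],[0,0,-0.004]],"delta_rot":[[0,0,0],[0,0,0],[0,0,0]]}'
python3 -m inch '{"translation":[[0,0,0],[0,0,0],[0,0,0],[0,0,0],[0,0,0],[0,0,0]],"delta_rot":[[0,0,0],[0,0,0],[0,0,0],[0,0,0],[0,0,0],[0,0,0]]}' -1 10
```

```text
t: 35.78
tool_pos: [449.2, 319.0, 11.9]
tool_rot: [3.105, 0.478, -0.0]
contact_force: [1.0, 0.2, -0.7]
grip_width: 44.0
grip_force: 0.0
t: 36.15
tool_pos: [449.3, 319.0, 9.9]
tool_rot: [-3.105, -0.477, 0.0]
contact_force: [-0.5, -0.2, 0.1]
grip_width: 43.9
grip_force: 0.0
t: 36.9
tool_pos: [449.3, 319.1, 10.1]
tool_rot: [-3.105, -0.478, -0.0]
contact_force: [-0.2, -0.2, 0.2]
grip_width: 14.0
grip_force: 10.0
```

```bash
python3 -m inch '{"translation":[[0,0,0],[0,0,0],[0,0,0],[0,0,-0.004],[0,0,-0.008],[0,0,-0.008],[0,0,-0.008]],"delta_rot":[[0,0,0],[0,0,0],[0,0,0],[0,0,0],[0,0,0],[0,0,0],[0,0,0]]}' -0.4
python3 -m inch '{"translation":[[0,0,0],[0,0,0],[0,0,0],[0,0,0],[0,0,0],[0,0,0]],"delta_rot":[[0,0,0],[0,0,0],[0,0,0],[0,0,0],[0,0,0],[0,0,0]]}' -1 10
python3 -m inch '{"translation":[[0,0,0.01],[0,0,0.03],[0,0,0.07],[0,0,0.12],[0,0,0.16],[0,0,0.16]],"delta_rot":[[0,0,0],[0,0,0],[0,0,0],[0,0,0],[0,0,0],[0,0,0]]}'
```

```text
t: 37.78
tool_pos: [449.3, 319.0, 6.0]
tool_rot: [-3.105, -0.478, 0.0]
contact_force: [-0.0, 0.2, 0.1]
grip_width: 26.0
grip_force: 0.0
t: 38.52
tool_pos: [449.3, 319.1, 6.1]
tool_rot: [-3.105, -0.478, -0.0]
contact_force: [-0.1, -0.1, 0.7]
grip_width: 14.5
grip_force: 10.0
t: 39.28
tool_pos: [450.6, 319.8, 88.0]
tool_rot: [-3.104, -0.477, -0.006]
contact_force: [-0.4, 0.0, 0.2]
grip_width: 14.7
grip_force: 10.0
```

```bash
python3 -m inch '{"translation":[[-0.01,-0.04,0.04],[-0.02,-0.12,0.09],[-0.03,-0.22,0.128],[-0.04,-0.33,0.128],[-0.055,-0.44,0.128],[-0.07,-0.55,0.128],[-0.08,-0.65,0.128],[-0.09,-0.73,0.128],[-0.095,-0.79,0.128],[-0.098,-0.812,0.128],[-0.098,-0.818,0.128],[-0.098,-0.818,0.128]],"delta_rot":[[0,0,0],[0,0,0],[0,0,-0.006],[0,0,-0.012],[0,0,-0.018],[0,0,-0.024],[0,0,-0.024],[0,0,-0.024],[0,0,-0.024],[0,0,-0.024],[0,0,-0.024],[0,0,-0.024]]}'
python3 look.py L9
python3 - <<'E'
from h import *
import h,cv2
h.px=lambda n,u,v:(u,v)
d=np.load('L9.npz');C['w']=(d['K'],d['E'])
I=cv2.imread('pics/L9w.png');m=(I.max(2)<60).astype(np.uint8)
n,l,s,c=cv2.connectedComponentsWithStats(m)
for i in sorted(range(1,n),key=lambda i:-s[i][4])[:4]:
    r=cv2.minAreaRect(cv2.findNonZero((l==i).astype(np.uint8)));b=cv2.boxPoints(r);p=np.array([ray('w',*q,4) for q in b])
    print(s[i],c[i].round(0),b.round(0).tolist(),p.round(1).tolist(),p.mean(0).round(1))
cv2.imwrite('pics/L9x.png',cv2.resize(I,(800,500)))
E
```

```text
t: 40.78
tool_pos: [400.2, -89.2, 149.8]
tool_rot: [-3.132, -0.243, 0.001]
contact_force: [-0.5, 0.5, -0.8]
grip_width: 14.8
grip_force: 10.0
[400.22703833 -89.20364569 149.83214439] [-3.13156194e+00 -2.42897585e-01  5.02474681e-04] 14.839258438167434 9.99992921948433
[    0   243   640   157 39204] [320. 347.] [[-0.0, 243.0], [639.0, 243.0], [639.0, 399.0], [0.0, 399.0]] [[289.0, 227.7], [390.6, -422.7], [195.2, -513.9], [74.4, 255.2]] [ 237.3 -113.4]
[ 363  115   77  107 6930] [399. 167.] [[363.0, 219.0], [370.0, 112.0], [440.0, 117.0], [433.0, 224.0]] [[372.4, -136.7], [475.7, -123.0], [481.6, -187.7], [378.4, -208.1]] [ 427.  -163.9]
[609 295  13   8  53] [615. 299.] [[609.0, 300.0], [610.0, 294.0], [622.0, 297.0], [620.0, 302.0]] [[321.8, -419.9], [329.0, -418.3], [327.9, -432.1], [320.7, -433.9]] [ 324.8 -426.1]
[ 17 296  12   7  53] [ 22. 299.] [[16.0, 297.0], [27.0, 295.0], [29.0, 300.0], [17.0, 302.0]] [[225.3, 218.8], [230.4, 206.3], [223.8, 205.7], [218.6, 218.3]] [224.5 212.3]
```

View pics/L9x.png

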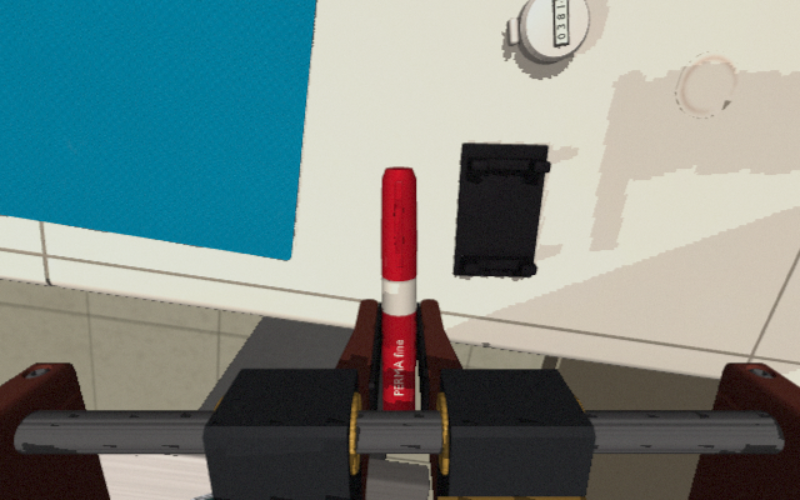

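The marker is held straight at column 399 of the enlarged view. The rest's base corners are near (462,143), (548,145), (540,276) and (454,276), and the counter is untouched.

Run:
```python
from h import *
import h
h.px=lambda n,u,v:(u/1.25,v/1.25)
d=np.load('L9.npz');C['w']=(d['K'],d['E'])
a,b,c,e=[ray('w',*q,4) for q in [(454,276),(462,143),(548,145),(539,277)]]
for q in(a,b,c,e):print(q.round(1))
print((a+b+c+e)/4,'angles',[np.degrees(np.arctan2(*(y-x)[::-1])).round(1) for x,y in((a,b),(e,c))],[np.linalg.norm(x-y).round(1) for x,y in((a,b),(b,c),(c,e),(e,a))])
def z(u,v,zz):return ray('w',u,v,zz).round(1)
print('marker far end',z(398,172,152),'at tcp x?',z(399,297,152))
```

```text
[ 370.8 -137.6]
[ 473.7 -123.3]
[ 482.  -185.8]
[ 380.5 -205.5]
[ 426.75784932 -163.06967284] angles [np.float64(7.9), np.float64(11.0)] [np.float64(103.9), np.float64(63.0), np.float64(103.3), np.float64(68.6)]
marker far end [463. -78.] at tcp x? [410.1 -86.7]
```

```bash
python3 -m inch '{"translation":[[0.02,-0.05,0],[0.045,-0.12,0],[0.052,-0.145,-0.03],[0.052,-0.145,-0.08],[0.052,-0.145,-0.13],[0.052,-0.145,-0.17],[0.052,-0.145,-0.2],[0.052,-0.145,-0.215],[0.052,-0.145,-0.22],[0.052,-0.145,-0.22]],"delta_rot":[[0,0,0],[0,0,0],[0,0,0],[0,0,0],[0,0,0],[0,0,0],[0,0,0],[0,0,0],[0,0,0],[0,0,0]]}'
python3 -m inch '{"translation":[[0,0,-0.01],[0,0,-0.02],[0,0,-0.028],[0,0,-0.034],[0,0,-0.038],[0,0,-0.039],[0,0,-0.039]],"delta_rot":[[0,0,0],[0,0,0],[0,0,0],[0,0,0],[0,0,0],[0,0,0],[0,0,0]]}'
```

```text
t: 42.18
tool_pos: [426.3, -162.3, 40.1]
tool_rot: [-3.132, -0.242, -0.0]
contact_force: [1.3, -0.4, -0.7]
grip_width: 15.5
grip_force: 10.0
t: 43.05
tool_pos: [426.3, -162.5, 20.5]
tool_rot: [-3.132, -0.242, -0.0]
contact_force: [0.1, -0.1, -0.6]
grip_width: 14.7
grip_force: 10.0
```

```bash
python3 -m inch '{"translation":[[0,0,0],[0,0,0],[0,0,0],[0,0,0],[0,0,0.01],[0,0,0.04],[0,0,0.1],[0,0,0.18],[0,0,0.24],[-0.02,0.06,0.26],[-0.05,0.14,0.26],[-0.05,0.14,0.26]],"delta_rot":[[0,0,0],[0,0,0],[0,0,0],[0,0,0],[0,0,0],[0,0,0],[0,0,0],[0,0,0],[0,0,0],[0,0,0],[0,0,0],[0,0,0]]}' -0.4
python3 -m inch '{"translation":[[0,0,0],[0,0,0],[0,0,0],[0,0,0]],"delta_rot":[[0,0,0],[0,0,0],[0,0,0],[0,0,0]]}'
python3 look.py LA
python3 - <<'E'
from h import *
import h,cv2
h.px=lambda n,u,v:(u,v)
d=np.load('LA.npz');C['w']=(d['K'],d['E'])
for f,k,ok in (('w','w',(340,80,480,260)),('c','scene',(335,250,430,330)),):
    I=cv2.imread(f'pics/LA{f}.png');H=cv2.cvtColor(I,cv2.COLOR_BGR2HSV)
    m=cv2.inRange(H,(0,130,50),(6,255,255))|cv2.inRange(H,(174,130,50),(180,255,255))
    M=np.zeros_like(m);x,y,X,Y=ok;M[y:Y,x:X]=m[y:Y,x:X];q=cv2.findNonZero(M)
    r=cv2.minAreaRect(q);b=cv2.boxPoints(r);b=b[np.argsort(b[:,1])];e=[(b[0]+b[1])/2,(b[2]+b[3])/2]
    p=[ray(k,*t,22) for t in e];print(k,len(q),np.round(e,0).tolist(),np.round(p,1).tolist(),'mid',((p[0]+p[1])/2).round(1),'ang',np.degrees(np.arctan2(*(p[0]-p[1])[::-1])).round(1),'len',np.linalg.norm(p[0]-p[1]).round(0))
# other objects: lid/cap blobs and counter in the scene view
I=cv2.imread('pics/LAc.png');H=cv2.cvtColor(I,cv2.COLOR_BGR2HSV)
for nm,lo,hi,z in(('orange',(5,150,100),(17,255,255),66),('yellow',(22,150,100),(32,255,255),66),('redcap',(174,130,50),(180,255,255),60),('redcap',(0,130,50),(4,255,255),60)):
    n,l,s,c=cv2.connectedComponentsWithStats(cv2.inRange(H,lo,hi))
    print(nm,[(int(s[i][4]),c[i].round(0).tolist(),ray('scene',*c[i],z).round(0).tolist()) for i in sorted(range(1,n),key=lambda i:-s[i][4])[:2]])
E
```

```text
t: 44.55
tool_pos: [399.2, -90.2, 150.7]
tool_rot: [-3.131, -0.246, 0.002]
contact_force: [0.5, -0.2, -0.7]
grip_width: 26.9
grip_force: 0.0
t: 45.05
tool_pos: [401.5, -92.9, 150.4]
tool_rot: [-3.132, -0.241, 0.0]
contact_force: [1.1, -0.2, 0.1]
grip_width: 26.7
grip_force: 0.0
[401.48341843 -92.8585139  150.40115203] [-3.13215394e+00 -2.41330853e-01  2.59837030e-04] 26.688486252915347 0.0
w 2087 [[421.0, 106.0], [366.0, 264.0]] [[489.1, -166.5], [333.8, -149.0]] mid [ 411.5 -157.8] ang -6.4 len 156.0
scene 283 [[383.0, 264.0], [356.0, 301.0]] [[492.7, -155.2], [377.1, -171.0]] mid [ 434.9 -163.1] ang 7.8 len 117.0
orange [(125, [287.0, 123.0], [716.0, 385.0])]
yellow [(50, [394.0, 203.0], [634.0, -80.0]), (2, [206.0, 76.0], [745.0, 870.0])]
redcap [(179, [363.0, 292.0], [381.0, -180.0]), (92, [378.0, 271.0], [442.0, -171.0])]
redcap [(15, [321.0, 176.0], [595.0, 127.0]), (14, [561.0, 276.0], [686.0, -451.0])]
```

```bash
python3 -m inch '{"translation":[[0,0.03,0.05],[0,0.1,0.1],[0.01,0.2,0.15],[0.02,0.3,0.2],[0.03,0.4,0.2],[0.04,0.5,0.2],[0.04,0.6,0.2],[0.04,0.68,0.2],[0.04,0.75,0.2],[0.04,0.8,0.2],[0.04,0.8,0.2],[0.04,0.8,0.2]],"delta_rot":[[0,0,0],[0,0,0],[0,0,0],[0,0,0],[0,0,0],[0,0,0],[0,0,0],[0,0,0],[0,0,0],[0,0,0],[0,0,0],[0,0,0]]}'
python3 look.py LB
python3 - <<'E'
from h import *
import h,cv2
from scipy.optimize import least_squares
h.px=lambda n,u,v:(u,v)
d=np.load('LA.npz');C['w']=(d['K'],d['E'])
def red(p,x,y,X,Y):
    H=cv2.cvtColor(cv2.imread(p),cv2.COLOR_BGR2HSV)
    m=cv2.inRange(H,(0,130,50),(6,255,255))|cv2.inRange(H,(174,130,50),(180,255,255))
    M=np.zeros_like(m);M[y:Y,x:X]=m[y:Y,x:X];n,l,s,c=cv2.connectedComponentsWithStats(M)
    return [(s[i].tolist(),c[i].round(1).tolist()) for i in sorted(range(1,n),key=lambda i:-s[i][4])[:3]]
R={}
for k,p,b in(('w','pics/LAw.png',(370,60,480,240)),('scene','pics/LBc.png',(335,250,430,330)),('side','pics/LBs.png',(350,140,425,195))):
    R[k]=red(p,*b)[:2];print(k,R[k])
def proj(k,P):
    K,E=C[k];q=E[:3,:3]@P+E[:3,3];return np.array([K[0]*q[0]/q[2]+K[2],K[1]*q[1]/q[2]+K[3]])
S=lambda k,i:sorted(R[k],key=lambda r:ray(k,*r[1],22)[0])[i][1]
for i in(0,1):
    f=least_squares(lambda P:np.concatenate([proj(k,P)-S(k,i) for k in R]),[420,-160,22.]);print('red part',i,f.x.round(1),f.fun.round(1))
for v,n in(('c','scene'),('s','side')):
    I0=cv2.imread(f'pics/L7{v}.png').astype(int);I=cv2.imread(f'pics/LB{v}.png').astype(int)
    for nm,x,y,z,r in(('orange',625,27,68,35),('yellow',635,-52,68,35),('oil',602,223,60,20),('ctl',615,170,60,20),('counter',550,-165,15,30)):
        u,w=proj(n,np.array([x,y,z])).astype(int);g=np.abs(I0-I)[w-12:w+25,u-18:u+18];print(n,nm,(u,w),'mean diff',g.mean().round(1))
E
```

```text
t: 46.7
tool_pos: [421.1, 306.9, 250.3]
tool_rot: [3.132, 0.243, -0.001]
contact_force: [-0.5, -0.7, 0.3]
grip_width: 26.1
grip_force: 0.0
[421.07094922 306.85353296 250.28111081] [ 3.13152110e+00  2.42560429e-01 -9.55750154e-04] 26.14064318396954 0.0
w [([388, 171, 20, 62, 970], [396.9, 201.0]), ([392, 102, 20, 53, 902], [402.2, 128.7])]
scene [([353, 280, 20, 24, 188], [363.4, 291.6]), ([371, 263, 13, 16, 96], [377.7, 270.7])]
side []Traceback (most recent call last):
  File "<stdin>", line 18, in <module>
    return func(*args, **kwargs)
    vector_fun = VectorFunction(
        fun_wrapped,
    ...<6 lines>...
        workers=workers
    )
    self._update_fun()
    ~~~~~~~~~~~~~~~~^^
    self.f = self.fun_wrapped(xp_copy(self.x))
             ~~~~~~~~~~~~~~~~^^^^^^^^^^^^^^^^^
    return np.atleast_1d(self.fun(x))
                         ~~~~~~~~^^^
    return self.f(x, *self.args, **self.kwargs)
           ~~~~~~^^^^^^^^^^^^^^^^^^^^^^^^^^^^^^
  File "<stdin>", line 18, in <lambda>
  File "<stdin>", line 16, in <lambda>
IndexError: list index out of range
```

Run:
```python
from h import *
import h,cv2
h.px=lambda n,u,v:(u,v)
d=np.load('LA.npz');C['w']=(d['K'],d['E'])
def proj(k,P):
    K,E=C[k];q=E[:3,:3]@P+E[:3,3];return np.array([K[0]*q[0]/q[2]+K[2],K[1]*q[1]/q[2]+K[3]])
R={'w':[(396.9,201),(402.2,128.7)],'scene':[(363.4,291.6),(377.7,270.7)]}
for i in(0,1):
    f=least_squares(lambda P:np.concatenate([proj(k,P)-R[k][i] for k in R]),[420,-160,22.]);print('red part',i,f.x.round(1),f.fun.round(1))
v,n='c','scene'
I0=cv2.imread('pics/L7c.png').astype(int);I=cv2.imread('pics/LBc.png').astype(int)
for nm,x,y,z in(('orange',625,27,68),('yellow',635,-52,68),('oil',602,223,60),('ctl',615,170,60),('counter',550,-165,15)):
    u,w=proj(n,np.array([x,y,z])).astype(int);print(nm,(u,w),'mean diff',np.abs(I0-I)[w-12:w+25,u-18:u+18].mean().round(1))
```

```text
red part 0 [ 403.  -165.4   22.9] [ 0.5 -0.2 -1.3 -0. ]
red part 1 [ 468.  -155.4   21.4] [ 0.3 -0.2 -0.9  0.1]
orange (np.int64(357), np.int64(184)) mean diff 3.4
yellow (np.int64(385), np.int64(196)) mean diff 3.0
oil (np.int64(297), np.int64(159)) mean diff 2.3
ctl (np.int64(314), np.int64(165)) mean diff 2.2
counter (np.int64(400), np.int64(253)) mean diff 5.4
```

The marker triangulates at 22 mm high at both ends and 8.7°, so it sits in both notches. The cups, bottles and counter haven't changed since I last saw them standing.

```bash
python3 -c "
from plant import ctrl
print(ctrl.hand_in())"
```

```text
the job is handed in; nothing more can be done
None
```

I've handed the job in, with no verdict returned: by my last camera checks both cups stand in the green tray, both small bottles in the grey tray, the red marker lies in the pen rest's notches, and the tally counter is where it was.

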